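# Show three sides of a casting to the inspection camera

## Task

Pick up the casting that has a lug on its side and hold it upright in front of the inspection camera's lens, at its focus point, so that the camera squarely sees first the side with the round hole, then the plain side opposite the lug, and last the side with the slot, each held still for a second. Then gently stand the casting upright on the middle of the large round steel plate and let go of it. Do not bump the inspection camera.

Things in the scene. Friction and masses are not known exactly. Their poses are not given: they have to be found in the camera images.
- casting: Aluminium casting, 0.45 kg: foot 56x56 mm, 44 high, square stem 28x28 mm on top (height 44 to 84, flats parallel to the foot's sides; grip here). Origin: centre of underside, z up. -x side: lug out to 52 mm from centre, height 10 to 34. +x: plain. +y: 26 mm hole. -y: upright slot 16 mm wide, open at top. At start the lug points to world -x within 50 deg. Lugless castings are bystanders.
- viewer: Inspection camera, fixed: black head with round lens on a post, grey foot plate 90 mm wide, 10 mm high. The lens looks level along its -x, within 25 deg of world -x. Origin: on the table below the lens front; lens axis at height 120 mm. Head: 54 mm wide, reaches 110 mm behind the origin (+x), top at 152 mm. Foot plate: from 95 mm in front of the origin to 105 mm behind.
- focus (a point): Focus point in the air on the lens axis, 75 mm in front of the lens, 120 mm above the table, straight above a white ring and cross on the foot plate. The middle of the casting's foot (22 mm above its underside) belongs here, the wanted side turned to the lens. Axes as the viewer's: +x to the lens, z up.
- plate: Large round steel plate to set the casting on, fixed: 110 mm across, 20 mm high, flat top. Origin: centre of its underside, z up. A steel disc 64 mm across is a bystander.
Not all that is in view belongs to the job. Leave any brown look-alike of the casting alone. There is more than one size of the viewer; the job needs the larger.

How it is judged:
By the outcome, as a careful person would: the job done as asked, in the order asked, and still so for the second after the job is handed in, with the robot touching nothing.
It also fails if it takes over 58 s, if anything falls off the work surface, if the arm or the gripper's body presses on something with over 40 N, if the wrist force passes 120 N, or if a joint passes its speed limit or range.

## Robot

A 6-joint arm with a two-finger parallel gripper is mounted at the origin on the work surface. World frame = base frame: x ahead of the robot, y to its left, z up, the work surface at z = 0. Lengths are in m, angles in degrees, forces in N, time in s.
With the tool pointing down it reaches from about 0.275 to 0.775 m from the base axis. Payload 14.6 kg.
Tool frame: the origin (TCP) lies midway between the tips of the shut fingers; the grasp point (between the pads) lies 19 mm behind it (ctrl.tcp_to_grasp is the distance from the TCP to the grasp point, in m); z points along the fingers, y is the line along which they close (so a half turn about z gives the same grasp; the last joint's range is limited). The gripper opens to 85 mm and grips with 20 to 120 N. Pads are 22 mm wide; open, the fingers measure 114 mm over their backs; the gripper's body (76 mm by 85 mm) begins 54 mm behind the grasp point. The pads swing forward as they close: fully open they stand 13 mm farther back than shut.
Start: joints at [-72.726, 15.075, -2.767, 72.158, 0, 81.102], TCP at [0.232, -0.471, 0.196] pointing down, gripper open.
Joint ranges: [-151.79, 151.79], [-50.71, 97.33], [-67.44, 78.34], [-121.81, 120.89], [-77.56, 73.72], [-180, 180]. Speed limits (degrees/s): [108.29, 108.29, 147.25, 159.86, 180, 180].

## Interface

Orientations are given as a 3x3 rotation matrix whose columns are the frame's x, y, z axes.
In Python, from plant import ctrl gives the robot as it stands.
- The arm moves only by the tool arm_command, never from a script. Its argument "steps" is a list of rows, each a list of 7 numbers: the shift along the tool's x, y, z in mm, then the turn, a rotation vector about the tool's x, y, z in rad, then the opening, from 0 (shut) to 1 (fully open). A call has 1 to 8 rows; each row is the pose to reach, as a shift and turn from the pose commanded when the call began, along the tool's axes at that moment; what a row does not reach only later rows make up. A row lasts 1/8 s, in which the tool goes at most 62.5 mm and 10.7 degrees, less where a joint would pass 70% of its speed; a pose out of reach is approached as far as the arm can. A call with a gripper value outside its range is refused whole. The fingers move at their own pace and stop on an object; the grip force is fixed at half the most. Time passes only in rows, so rows that repeat a pose let the fingers close. It gives the time, the measured TCP pose, the force, the opening and the grip force at its end, in the units of the state.
- ctrl.get_state(): the state, without advancing time (a new reading comes with each control period).
- ctrl.snapshot(name): name is "side" or "top" or "wrist"; returns a dict with "frame" (420x560x3 uint8, red, green, blue), "K" (3x3 intrinsics, pixels), "origin" and "attitude" of the camera in the world. Camera axes: x right, y down, z forward; pixel columns grow to the right and rows downward; lengths in m; the calibration is good to about 2 mm. The wrist camera is an equidistant fisheye: a pixel r from the principal point sees the ray r / f radians off the axis. A picture is of the moment at which its call begins. There is no depth.
- ctrl.sign_off(): hands the job in; it is judged then, once.
Trained networks look in the newest picture that a camera, given by its name, has taken for a name from the list of things; names that differ only in an ending like _2 or _b are one class to them, and where a whole thing is asked for, a point or a joint stands for the part that bears it (a point fixed in the world has none). Each returns a list of dicts, best first, with "p" (0 to 1); they miss things now and then, are a little off and sometimes report something else, mostly with a low value. They report only what shows in the picture. A call takes as long as a camera call. They do not tell look-alikes from the thing itself.
- ctrl.recognise(thing, camera): "position" ([x, y, z] in m, in world coordinates, good to about 4 mm: the middle of the surface that is visible of it).
- ctrl.cut_out(thing, camera): "region" (420x560 bool, what is visible of it).
The state is a dict: "time_s": time; "joint_pos": joint angles; "joint_velocities": joint speeds; "tau": joint torques, N m; "eef_pos": TCP position; "tcp_rot": TCP orientation; "ft_force": force on the tool from outside, world axes, zero at the start; "torque": the same for the moment, N m; "gripper_width": opening from 0.0 (shut) to 1.0 (fully open); "finger_force": force on a finger pad.
Only numpy, scipy, OpenCV 4.12 (cv2) and the standard library are available. Lean on these libraries where they do the work, as an engineer would, in place of code of your own. Each camera call takes 0.05 s, during which the arm holds its last target. There are 200 camera calls.

## Working session

There is one attempt and no reset: what is moved stays moved. The work goes in short steps, Python scripts to look and compute and a tool call to move; the robot and the scene stay as the last step left them, time stands still between calls to the robot, and variables do not carry over. Pictures are saved under pics/ and viewed, at most 10 in all, crops included, and the job is handed in when it is done.

Besides the shell and the picture viewer there is one more tool, called after "Emit:" by a JSON object that holds its "fn" and its "kwargs", one argument or row to a line. arm_command: Moves the arm, as the interface text tells. Its arguments: {"type":"object","properties":{"steps":{"type":"array","items":{"type":"array","items":{"type":"number"}}}},"required":["steps"]}

```bash
mkdir -p pics; ls
cat > h.py <<'E'
import numpy as np,cv2
from plant import ctrl
def snap(c,n=None):
    s=ctrl.snapshot(c)
    if n: cv2.imwrite(f'pics/{n}.png',s['frame'][:,:,::-1])
    return s
def ray(s,u,v):
    K=np.array(s['K']);d=np.linalg.inv(K)@[u,v,1];R=np.array(s['attitude']);return np.array(s['origin']),R@d
def onz(s,u,v,z):
    o,d=ray(s,u,v);return o+d*(z-o[2])/d[2]
def proj(s,P):
    p=np.array(s['attitude']).T@(np.array(P)-s['origin']);q=np.array(s['K'])@p;return q[:2]/q[2]
E
python3 - <<'E'
from h import *
np.set_printoptions(precision=4,suppress=True)
for c in('top','side'):
    s=snap(c,c+'1');print(c,s['origin'],np.array(s['attitude']).tolist(),np.array(s['K']).tolist())
    for t in('casting','viewer','plate'):
        for r in ctrl.recognise(t,c): print(c,t,np.round(r['position'],4),round(r['p'],2),proj(s,r['position']).round())
print(ctrl.get_state())
a=cv2.imread('pics/top1.png');b=cv2.imread('pics/side1.png')
E
```

```text
pics
top [ 0.5125 -0.0207  0.8779] [[0.14216128391514832, -0.9679093790330945, 0.20722355883288499], [-0.9898190095803868, -0.1375347884581167, 0.036640281618499464], [-0.006964023901340581, -0.21032264724358773, -0.977607225028309]] [[388.18215973671124, 0.0, 277.8676550068776], [0.0, 388.18215973671124, 208.9841145610363], [0.0, 0.0, 1.0]]
top casting [ 0.6076 -0.2444  0.0474] 0.87 [391. 262.]
top casting [ 0.4958 -0.2885  0.0453] 0.74 [408. 320.]
top viewer [ 0.65   -0.0167  0.0104] 0.95 [287. 231.]
top viewer [0.8453 0.1462 0.009 ] 0.59 [231. 141.]
top plate [0.4695 0.2461 0.0186] 0.82 [156. 295.]
side [0.6319 0.9221 0.8498] [[-0.9991712129931416, -0.01446106383448769, 0.03804950405181666], [-0.0386682285929902, 0.6291893772140817, -0.7762895694896568], [-0.012714370739230306, -0.7771174977014295, -0.6292270969554431]] [[491.0860507615438, 0.0, 283.1435478284462], [0.0, 491.0860507615438, 208.7447025477291], [0.0, 0.0, 1.0]]
side casting [ 0.497  -0.2851  0.0402] 0.75 [348. 165.]
side casting [ 0.6133 -0.237   0.0451] 0.57 [309. 172.]
side viewer [0.856  0.158  0.0064] 0.74 [204. 283.]
side viewer [0.6834 0.0018 0.0115] 0.73 [281. 237.]
side plate [0.4732 0.2559 0.0224] 0.67 [376. 316.]
{'time_s': 0.4, 'joint_pos': array([-72.7252,  15.0773,  -2.7723,  72.1594,  -0.0005,  81.1034]), 'joint_velocities': array([-0.0418, -0.0888,  0.0138, -0.0227, -0.0813, -0.0341]), 'tau': array([ -0.0005, -63.6879,  38.4456,   0.0036,  -0.0001,  -0.    ]), 'eef_pos': array([ 0.2315, -0.4711,  0.1963]), 'tcp_rot': array([[ 0.8975,  0.4411, -0.0001],
       [ 0.4411, -0.8975,  0.0001],
       [ 0.    , -0.0002, -1.    ]]), 'ft_force': array([0.1822, 0.5013, 0.3202]), 'torque': array([ 0.0099, -0.0141, -0.0294]), 'finger_force': 0.0, 'gripper_width': 0.9977539161870245}
```

View pics/top1.png

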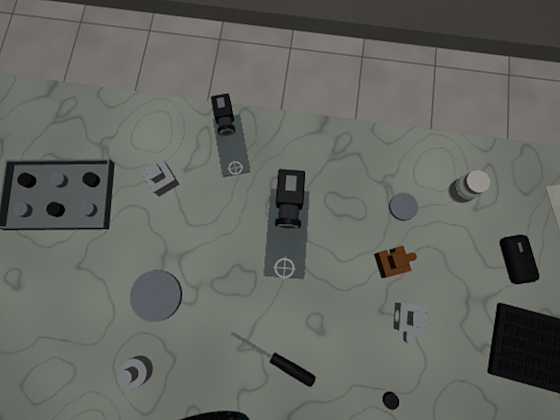

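View pics/side1.png

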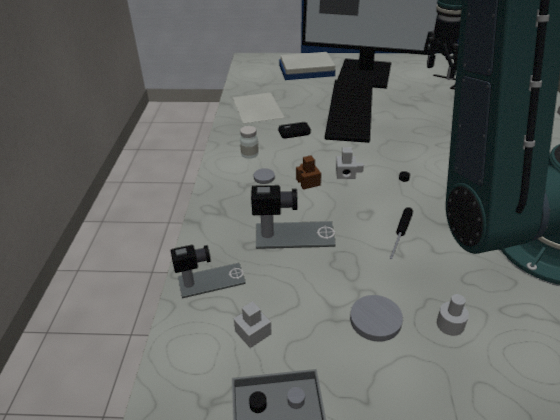

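The top view shows three casting-like things. The grey one at (410,320) has a lug pointing down at (408,338), which is world -x. The brown look-alike is at (393,262), and a lugless grey one is at (160,178). The grey one with the lug fits the description. The larger viewer is at (287,225) with its ring at (285,268), and the large plate is at (156,296). I'll confirm with an enlarged crop.

Run:
```python
from h import *
np.set_printoptions(precision=4,suppress=True)
a=cv2.imread('pics/top1.png');b=cv2.imread('pics/side1.png')
f=lambda i,u,v,w,k:cv2.resize(i[v-w:v+w,u-w:u+w],None,fx=k,fy=k,interpolation=cv2.INTER_CUBIC)
A=f(a,410,320,25,8);B=f(b,348,166,25,8)
C=f(a,285,230,50,4);D=f(a,156,296,50,4)
cv2.imwrite('pics/crop1.png',np.vstack([np.hstack([A,B]),np.hstack([C,D])])[:600] if 0 else cv2.resize(np.vstack([np.hstack([A,B]),np.hstack([C,D])]),(600,600)))
s=snap('top')
for t,c0,z in(('plate',(156,295),.02),('viewer',(287,231),.01),('casting',(408,320),.044)):
    for r in ctrl.cut_out(t,'top'):
        m=r['region'].astype(np.uint8)
        mm=cv2.moments(m,True);c=(mm['m10']/mm['m00'],mm['m01']/mm['m00'])
        print(t,round(r['p'],2),c,m.sum())
        if np.hypot(c[0]-c0[0],c[1]-c0[1])<25:
            cn=max(cv2.findContours(m,0,1)[0],key=cv2.contourArea)[:,0]
            W=np.array([onz(s,u,v,z)[:2] for u,v in cn],np.float32)
            print('circ',cv2.minEnclosingCircle(W),cv2.fitEllipse(W),'centroid',onz(s,*c,z),cv2.boxPoints(cv2.minAreaRect(W)))
print('ring',onz(s,285,268,.01),'casting stem top',onz(s,408,320,.084))
```

```text
plate 0.93 (155.11048425011754, 294.88011283497883) 2127
circ ((0.4698711037635803, 0.24715502560138702), 0.057015009224414825) ((0.4696306586265564, 0.24739833176136017), (0.1067342460155487, 0.11216472089290619), 15.292529106140137) centroid [0.4689 0.2473 0.02  ] [[0.4091 0.2957]
 [0.4252 0.1841]
 [0.5297 0.1992]
 [0.5136 0.3107]]
viewer 0.76 (228.86686686686687, 136.61711711711712) 1998
viewer 0.64 (286.6495233316608, 226.00476668339186) 3986
circ ((0.6698043942451477, -0.011068410240113735), 0.12844370305538177) ((0.6587311625480652, -0.013538367114961147), (0.09487870335578918, 0.2927980124950409), 93.72589874267578) centroid [ 0.6602 -0.0134  0.01  ] [[ 0.543   0.0241]
 [ 0.5493 -0.0663]
 [ 0.7982 -0.049 ]
 [ 0.7919  0.0414]]
casting 0.7 (393.56705385427665, 260.6979936642027) 947
casting 0.66 (409.73941674506113, 319.8381937911571) 1063
circ ((0.4950868785381317, -0.29329442977905273), 0.04550124704837799) ((0.4965871274471283, -0.29237890243530273), (0.07122251391410828, 0.08029193431138992), 88.30548095703125) centroid [ 0.4958 -0.2924  0.044 ] [[ 0.4492 -0.2587]
 [ 0.4502 -0.3271]
 [ 0.5296 -0.326 ]
 [ 0.5286 -0.2576]]
ring [ 0.5664 -0.0228  0.01  ] casting stem top [ 0.4958 -0.276   0.084 ]
```

View pics/crop1.png

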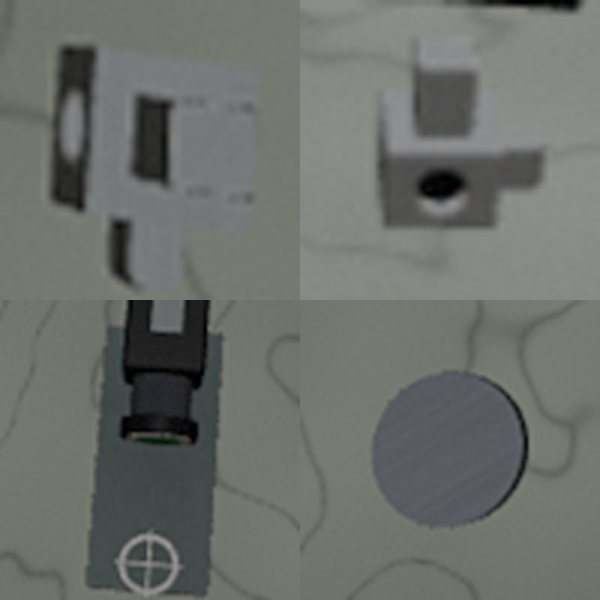

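The crop confirms it: grey casting, lug towards -x, hole side towards +y. Next I fit its pose from the corner pixels, and the viewer's axis from the edges of its foot plate.

Run:
```python
from h import *
from scipy.optimize import least_squares
np.set_printoptions(precision=4,suppress=True)
t=snap('top');d=snap('side')
q=lambda u,v,o,k:((u+.5)/k-.5+o[0],(v+.5)/k-.5+o[1])
A=(385,295);B=(323,141)
obs=[]
for (u,v),(x,y,z) in {(97,50):(28,28,44),(255,75):(28,-28,44),(92,210):(-28,28,44),(248,230):(-28,-28,44),(170,100):(14,14,84),(255,105):(14,-14,84),(250,195):(-14,-14,84),(165,185):(-14,14,84)}.items(): obs.append((t,q(u,v,A,6),np.array([x,y,z])/1e3))
for (u,v),(x,y,z) in {(117,37):(14,-14,84),(173,37):(-14,-14,84),(117,70):(14,14,84),(175,70):(-14,14,84),(85,152):(28,28,44),(197,155):(-28,28,44),(85,227):(28,28,0),(195,228):(-28,28,0)}.items(): obs.append((d,q(u,v,B,6),np.array([x,y,z])/1e3))
def res(p,ob):
    c,s=np.cos(p[2]),np.sin(p[2]);R=np.array([[c,-s,0],[s,c,0],[0,0,1]])
    return np.concatenate([proj(S,R@P+[p[0],p[1],0])-px for S,px,P in ob])
for ob in(obs,obs[:8],obs[8:]):
    r=least_squares(res,[.49,-.28,0],args=(ob,),loss='soft_l1');print(r.x[:2],np.degrees(r.x[2]),r.fun.reshape(-1,2).round(1).tolist() if ob is obs else '')
C=(235,180)
P=[onz(t,*q(u,v-300,C,3),.01)[:2] for u,v in((108,328),(88,588),(222,335),(208,595),(150,563))]
for a,b in((0,1),(2,3)):
    w=P[a]-P[b];print('vyaw',np.degrees(np.arctan2(w[1],w[0])))
w=P[1]-P[3];print('front',np.degrees(np.arctan2(-w[0],w[1])),np.hypot(*w),P)
# ring refine: bright centroid
for S,c in((t,(285,268)),(d,(326,232))):
    g=cv2.cvtColor(S['frame'],cv2.COLOR_RGB2GRAY).astype(float);u,v=c;w=g[v-13:v+14,u-13:u+14]
    m=np.clip(w-np.median(w)-25,0,None);y,x=np.mgrid[v-13:v+14,u-13:u+14];print('ring',onz(S,(m*x).sum()/m.sum(),(m*y).sum()/m.sum(),.01))
g=cv2.cvtColor(d['frame'],cv2.COLOR_RGB2GRAY)
for r in ctrl.cut_out('plate','side'):
    cn=max(cv2.findContours(r['region'].astype(np.uint8),0,1)[0],key=cv2.contourArea)[:,0]
    print(r['p'],cv2.fitEllipse(np.array([onz(d,u,v,.02)[:2] for u,v in cn],np.float32)))
```

```text
[ 0.5019 -0.2992] 0.408775836705084 [[-0.1, -1.3], [0.5, -1.7], [-1.2, -0.2], [0.2, 0.3], [0.4, -1.0], [0.5, 0.2], [0.5, -0.2], [0.4, -0.5], [0.3, 0.3], [0.6, 0.4], [0.9, -0.0], [1.0, 0.0], [0.8, 0.6], [1.5, 0.2], [0.0, 0.4], [0.6, 0.4]]
[ 0.5009 -0.2988] 1.2467077312862962 
[ 0.5037 -0.3006] -0.5777040497551778 
vyaw 4.14112069667549
vyaw 4.2382068499819745
front 4.865553845269968 0.0882784979265413 [array([0.7409, 0.0351]), array([0.5432, 0.0208]), array([ 0.7477, -0.0526]), array([ 0.5507, -0.0672]), array([ 0.5677, -0.0219])]
ring [ 0.5623 -0.021   0.01  ]
ring [ 0.5591 -0.0301  0.01  ]
0.69 ((0.47273510694503784, 0.255630224943161), (0.10810081660747528, 0.11913936585187912), 166.0225372314453)
```

```bash
cat >> h.py <<'E'
from scipy.spatial.transform import Rotation as Rn
def goal(x,y,z,head):
    s=ctrl.get_state();R=np.array(s['tcp_rot']);h=np.radians(head)
    T=np.array([[np.cos(h),np.sin(h),0],[np.sin(h),-np.cos(h),0],[0,0,-1]])
    print('shift mm',(R.T@(np.array([x,y,z])-s['eef_pos'])*1e3).round(1),'rot',Rn.from_matrix(R.T@T).as_rotvec().round(4),'t',s['time_s'],'p',np.round(s['eef_pos'],4),'head',np.degrees(np.arctan2(R[1,0],R[0,0])).round(2),'f',np.round(s['ft_force'],1),s['gripper_width'],s['finger_force'])
E
python3 -c "
from h import *
goal(.502,-.299,.15,180.4)"
```

```text
shift mm [318.7 -35.3  46.4] rot [-0.      0.     -2.6918] t 0.75 p [ 0.2315 -0.4712  0.1964] head 26.17 f [-0.3  0.2 -0.3] 1.00382066393503 0.0
```

Emit:
{"fn": "arm_command", "kwargs": {
  "steps": [
    [40,-4,6,0,0,-0.17,1],
    [85,-9,12,0,0,-0.35,1],
    [130,-14,19,0,0,-0.52,1],
    [175,-19,25,0,0,-0.7,1],
    [220,-24,32,0,0,-0.87,1],
    [260,-29,38,0,0,-1.05,1],
    [295,-33,43,0,0,-1.22,1],
    [319,-35,46,0,0,-1.4,1]
  ]
}}

```text
time_s: 1.75
eef_pos: [0.5036, -0.298, 0.1501]
tcp_rot: [[-0.289, 0.957, -0.0], [0.957, 0.289, 0.0], [0.0, -0.0, -1.0]]
ft_force: [-0.2, -0.2, -0.1]
gripper_width: 0.999
finger_force: 0.0
```

```bash
python3 -c "
from h import *
goal(.502,-.299,.15,180.4)"
```

```text
shift mm [-0.5 -1.8  0.1] rot [ 1.0000e-04 -3.0000e-04 -1.2849e+00] t 1.75 p [ 0.5036 -0.298   0.1501] head 106.78 f [-0.2 -0.2 -0.1] 0.9985972294951976 0.0
```

Emit:
{"fn": "arm_command", "kwargs": {
  "steps": [
    [0,-1,0,0,0,-0.18,1],
    [0,-1,0,0,0,-0.36,1],
    [0,-1,0,0,0,-0.54,1],
    [0,-1,0,0,0,-0.72,1],
    [0,-1,0,0,0,-0.9,1],
    [0,-1,0,0,0,-1.08,1],
    [0,-1,0,0,0,-1.285,1],
    [0,-1,0,0,0,-1.285,1]
  ]
}}

```text
time_s: 2.75
eef_pos: [0.5015, -0.2993, 0.1504]
tcp_rot: [[-1.0, 0.0, -0.0], [0.0, 1.0, 0.0], [0.0, 0.0, -1.0]]
ft_force: [0.2, 1.0, -0.3]
gripper_width: 0.997
finger_force: 0.0
```

Run:
```python
from h import *
goal(.502,-.299,.047,180.4)
w=snap('wrist','w1');print(np.round(w['origin'],4),np.round(w['attitude'],4).tolist(),np.array(w['K']).tolist())
```

```text
shift mm [ -0.5   0.3 103.4] rot [ 0.0001 -0.     -0.0071] t 2.75 p [ 0.5015 -0.2993  0.1504] head 180.0 f [ 0.2  1.  -0.3] 0.997301659799258 0.0
[ 0.4278 -0.3007  0.3275] [[-0.0008, 0.9572, 0.2895], [1.0, 0.0011, -0.0008], [-0.0011, 0.2895, -0.9572]] [[325.19226210127806, 0.0, 278.8654448344507], [0.0, 325.19226210127806, 209.04528694435086], [0.0, 0.0, 1.0]]
```

View pics/w1.png

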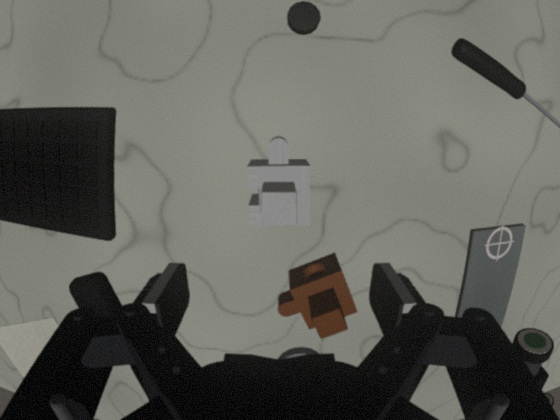

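The wrist view shows the casting at about (279,197) with its lug up (-x) and the slot at the left (252,200). The brown one is at (320,295), clear of the fingers. I refine the pose from this picture.

Run:
```python
from h import *
from scipy.optimize import least_squares
w=snap('wrist');R=np.array(w['attitude']);o=np.array(w['origin']);K=np.array(w['K'])
def fp(P):
    p=R.T@(np.array(P)-o);r=np.hypot(p[0],p[1]);th=np.arctan2(r,p[2]);return K[:2,2]+K[0,0]*th*p[:2]/r
g=cv2.cvtColor(w['frame'],cv2.COLOR_RGB2GRAY)
obs={(262,191.5):(-14,-14,84),(297,191.5):(-14,14,84),(260,226):(14,-14,84),(296,226):(14,14,84),(248,165.5):(-28,-28,44),(309.5,165.5):(-28,28,44),(310,226):(28,28,44)}
def res(p):
    c,s=np.cos(p[2]),np.sin(p[2]);M=np.array([[c,-s,0],[s,c,0],[0,0,1]])
    return np.concatenate([fp(M@np.array(P)/1e3+[p[0],p[1],0])-px for px,P in obs.items()])
r=least_squares(res,[.5,-.3,0],loss='soft_l1');print(r.x[:2],np.degrees(r.x[2]),r.fun.reshape(-1,2).round(1).tolist())
print('ring',fp([.567,-.0218,.01]))
```

```text
[ 0.50141737 -0.30086114] -0.2975649848758973 [[-1.2, 0.1], [0.1, 0.3], [1.2, -0.2], [0.4, -0.0], [-0.7, -0.0], [1.2, 0.2], [-1.1, -0.4]]
ring [499.9678553  241.66020533]
```

Emit:
{"fn": "arm_command", "kwargs": {
  "steps": [
    [0,-1,20,0,0,0,1],
    [0,-1,45,0,0,0,1],
    [0,-1,70,0,0,0,1],
    [0,-1,88,0,0,0,1],
    [0,-1,98,0,0,0,1],
    [0,-1,103,0,0,0,1],
    [0,-1,103,0,0,0,1],
    [0,-1,103,0,0,0,0.6]
  ]
}}

```text
time_s: 3.85
eef_pos: [0.5018, -0.3006, 0.048]
tcp_rot: [[-1.0, 0.0, 0.001], [0.0, 1.0, -0.001], [-0.001, -0.001, -1.0]]
ft_force: [-0.5, 0.6, -0.8]
gripper_width: 0.819
finger_force: 0.0
```

Emit:
{"fn": "arm_command", "kwargs": {
  "steps": [
    [0,0,0,0,0,0,0.45],
    [0,0,0,0,0,0,0],
    [0,0,0,0,0,0,0],
    [0,0,0,0,0,0,0],
    [0,0,0,0,0,0,0],
    [0,0,0,0,0,0,0]
  ]
}}

```text
time_s: 4.6
eef_pos: [0.5016, -0.3001, 0.0479]
tcp_rot: [[-1.0, -0.0, 0.001], [-0.0, 1.0, 0.0], [-0.001, 0.0, -1.0]]
ft_force: [0.3, 2.6, 7.5]
gripper_width: 0.272
finger_force: 58.5
```

Emit:
{"fn": "arm_command", "kwargs": {
  "steps": [
    [0,0,-8,0,0,0,0],
    [0,0,-25,0,0,0,0],
    [0,0,-50,0,0,0,0],
    [0,0,-80,0,0,0,0],
    [0,0,-110,0,0,0,0],
    [0,0,-127,0,0,0,0],
    [0,0,-132,0,0,0,0],
    [0,0,-132,0,0,0,0]
  ]
}}

```text
time_s: 5.6
eef_pos: [0.5013, -0.3003, 0.179]
tcp_rot: [[-1.0, -0.0, -0.0], [-0.0, 1.0, 0.0], [0.0, 0.0, -1.0]]
ft_force: [0.3, -0.1, -4.7]
gripper_width: 0.269
finger_force: 59.3
```

```bash
python3 -c "
from h import *
goal(.5675,-.0222,.18,94.2)"
```

```text
shift mm [-66.2 278.   -0.9] rot [-0.0000e+00 -5.0000e-04  1.4977e+00] t 5.6 p [ 0.5013 -0.3003  0.179 ] head -179.99 f [ 0.3 -0.1 -4.7] 0.26888517238378107 59.294964484870434
```

Emit:
{"fn": "arm_command", "kwargs": {
  "steps": [
    [-6,25,0,0,0,0.17,0],
    [-16,65,0,0,0,0.34,0],
    [-26,110,0,0,0,0.52,0],
    [-36,155,0,0,0,0.7,0],
    [-47,200,0,0,0,0.88,0],
    [-56,240,0,0,0,1.06,0],
    [-63,267,0,0,0,1.24,0],
    [-66,278,0,0,0,1.4,0]
  ]
}}

```text
time_s: 6.6
eef_pos: [0.5671, -0.0206, 0.1783]
tcp_rot: [[-0.166, 0.986, -0.002], [0.986, 0.166, 0.001], [0.001, -0.002, -1.0]]
ft_force: [0.3, -0.2, -6.2]
gripper_width: 0.269
finger_force: 59.3
```

Run:
```python
from h import *
goal(.5675,-.0222,.146,94.2)
t=snap('top');d=snap('side')
a=t['frame'][180:330,210:360];b=d['frame'][140:290,240:390]
cv2.imwrite('pics/f1.png',cv2.resize(np.hstack([a,b])[:,:,::-1],(800,400),interpolation=cv2.INTER_CUBIC))
```

```text
shift mm [-1.7  0.2 32.3] rot [-0.0016 -0.0007  0.0938] t 6.6 p [ 0.5671 -0.0206  0.1783] head 99.57 f [ 0.3 -0.2 -6.2] 0.26895671972941343 59.28477119654417
```

View pics/f1.png

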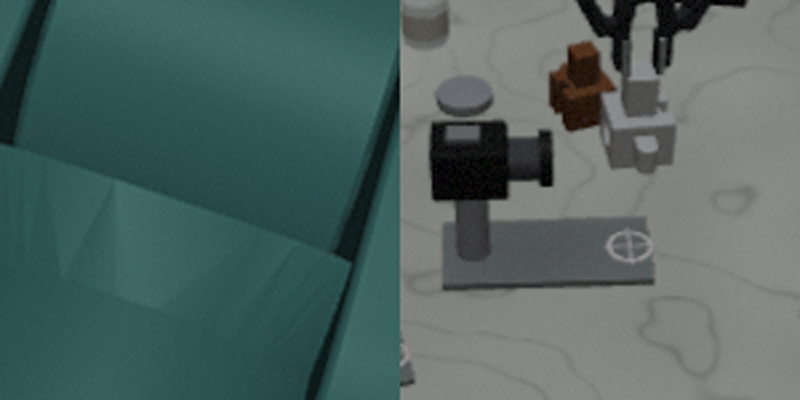

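The side view shows the casting held with its hole side towards the lens and the lug towards the side camera at (645,155). The top view is blocked by the arm. Now I lower it to the focus height and hold.

Emit:
{"fn": "arm_command", "kwargs": {
  "steps": [
    [-1,0,4,0,0,0.03,0],
    [-2,0,12,0,0,0.06,0],
    [-2,0,20,0,0,0.094,0],
    [-2,0,27,0,0,0.094,0],
    [-2,0,31,0,0,0.094,0],
    [-2,0,32,0,0,0.094,0],
    [-2,0,32,0,0,0.094,0]
  ]
}}

```text
time_s: 7.58
eef_pos: [0.5678, -0.0243, 0.1475]
tcp_rot: [[-0.077, 0.997, 0.0], [0.997, 0.077, 0.0], [-0.0, 0.0, -1.0]]
ft_force: [0.6, 0.7, -5.0]
gripper_width: 0.27
finger_force: 59.4
```

Run:
```python
from h import *
goal(.5675,-.0222,.146,94.2)
d=snap('side');b=d['frame'][150:270,230:390].copy()
s=ctrl.get_state();p=s['eef_pos'];R=np.array(s['tcp_rot']);k=5
b=cv2.resize(b,None,fx=k,fy=k,interpolation=cv2.INTER_CUBIC)[:,:,::-1].copy()
def pt(u,c):
    q=tuple(int((a-o+.5)*k) for a,o in zip(u,(230,150)));cv2.circle(b,q,3,c,-1)
def cs(P,base,yaw):
    c,n=np.cos(yaw),np.sin(yaw);return proj(d,np.array([[c,-n,0],[n,c,0],[0,0,1]])@np.array(P)/1e3+base)
y=np.radians(-85.8);base=np.array([p[0],p[1],p[2]-.048])
for P in [(-28,28,0),(-28,-28,0),(-28,28,44),(-28,-28,44),(14,14,84),(-14,14,84),(-14,-14,84),(-52,0,22)]: pt(cs(P,base,y),(0,0,255))
v=np.radians(4.2);o=np.array([.5675,-.0222,0])+.075*np.array([np.cos(v),np.sin(v),0])
# viewer model: lens centre, foot plate corners
e=np.array([np.cos(v),np.sin(v),0]);f=np.array([-np.sin(v),np.cos(v),0])
for a,l,z in((-95,45,10),(-95,-45,10),(105,45,10),(105,-45,10),(-75,0,10),(0,0,120)): pt(proj(d,o+(a*e+l*f)/1e3+[0,0,z/1e3]),(0,255,0))
cv2.imwrite('pics/f2.png',b)
```

```text
shift mm [ 2.1 -0.1  1.5] rot [ 0.0002 -0.      0.0039] t 7.575 p [ 0.5678 -0.0243  0.1475] head 94.43 f [ 0.6  0.7 -5. ] 0.2702549902996721 59.42509487271309
```

View pics/f2.png

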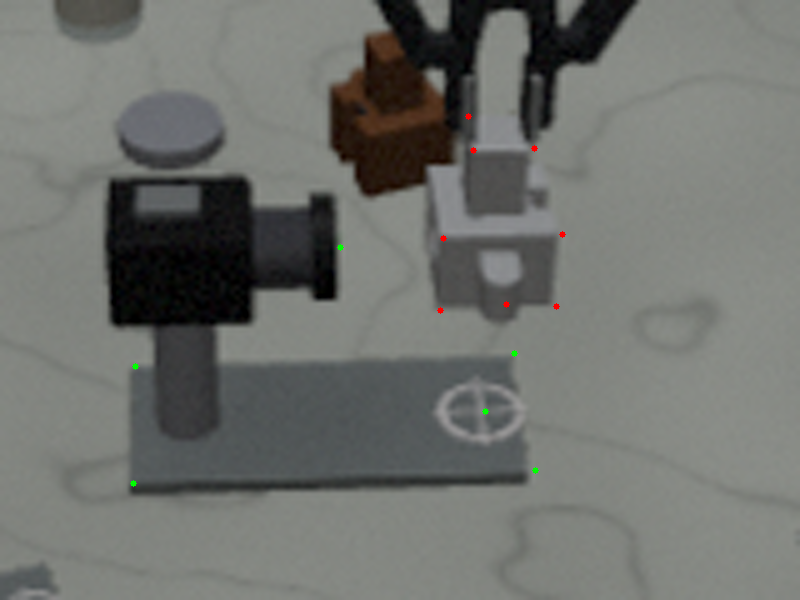

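The side view agrees with the model to about 1 mm relative to the viewer. I make a small correction and hold the hole side.

Emit:
{"fn": "arm_command", "kwargs": {
  "steps": [
    [2,0,1,0,0,0.002,0],
    [2,0,1,0,0,0.002,0],
    [2,0,1,0,0,0.002,0],
    [2,0,1,0,0,0.002,0],
    [2,0,1,0,0,0.002,0],
    [2,0,1,0,0,0.002,0],
    [2,0,1,0,0,0.002,0],
    [2,0,1,0,0,0.002,0]
  ]
}}

```text
time_s: 8.62
eef_pos: [0.5676, -0.0223, 0.1464]
tcp_rot: [[-0.075, 0.997, -0.0], [0.997, 0.075, 0.0], [0.0, -0.0, -1.0]]
ft_force: [-0.6, 0.4, -5.5]
gripper_width: 0.271
finger_force: 59.4
```

Emit:
{"fn": "arm_command", "kwargs": {
  "steps": [
    [0,0,0,0,0,0,0],
    [0,0,0,0,0,0,0],
    [0,0,0,0,0,0,0],
    [0,0,0,0,0,0,0],
    [0,0,0,0,0,0,0],
    [0,0,0,0,0,0,0]
  ]
}}

```text
time_s: 9.38
eef_pos: [0.5676, -0.0223, 0.1464]
tcp_rot: [[-0.075, 0.997, 0.0], [0.997, 0.075, 0.0], [0.0, 0.0, -1.0]]
ft_force: [0.8, 0.6, -5.0]
gripper_width: 0.272
finger_force: 59.4
```

```bash
python3 -c "
from h import *
goal(.5675,-.0222,.146,184.2)"
```

```text
shift mm [ 0.1 -0.1  0.4] rot [ 0.      0.     -1.5691] t 9.375 p [ 0.5676 -0.0223  0.1464] head 94.3 f [ 0.8  0.6 -5. ] 0.2722091069757048 59.43474054336548
```

Held for more than 1.5 s. Next I turn +90° to the plain side.

Emit:
{"fn": "arm_command", "kwargs": {
  "steps": [
    [0,0,0,0,0,-0.1,0],
    [0,0,0,0,0,-0.28,0],
    [0,0,0,0,0,-0.46,0],
    [0,0,0,0,0,-0.64,0],
    [0,0,0,0,0,-0.82,0],
    [0,0,0,0,0,-1.0,0],
    [0,0,0,0,0,-1.18,0],
    [0,0,0,0,0,-1.34,0]
  ]
}}

```text
time_s: 10.38
eef_pos: [0.5676, -0.0223, 0.1464]
tcp_rot: [[-0.989, 0.15, -0.0], [0.15, 0.989, -0.0], [0.0, -0.0, -1.0]]
ft_force: [0.1, 0.2, -5.5]
gripper_width: 0.273
finger_force: 59.4
```

```bash
python3 -c "
from h import *
goal(.5675,-.0222,.146,184.2)"
```

```text
shift mm [0.1 0.1 0.4] rot [-0.     -0.     -0.2235] t 10.375 p [ 0.5676 -0.0223  0.1464] head 171.4 f [ 0.1  0.2 -5.5] 0.2734429105319802 59.43838935345411
```

Emit:
{"fn": "arm_command", "kwargs": {
  "steps": [
    [0,0,0,0,0,-0.12,0],
    [0,0,0,0,0,-0.2,0],
    [0,0,0,0,0,-0.225,0],
    [0,0,0,0,0,-0.225,0],
    [0,0,0,0,0,-0.225,0],
    [0,0,0,0,0,-0.225,0],
    [0,0,0,0,0,-0.225,0],
    [0,0,0,0,0,-0.225,0]
  ]
}}

```text
time_s: 11.38
eef_pos: [0.5676, -0.0223, 0.1464]
tcp_rot: [[-0.998, -0.069, -0.0], [-0.069, 0.998, -0.0], [0.0, -0.0, -1.0]]
ft_force: [0.5, -0.1, -4.8]
gripper_width: 0.266
finger_force: 59.4
```

Emit:
{"fn": "arm_command", "kwargs": {
  "steps": [
    [0,0,0,0,0,0,0],
    [0,0,0,0,0,0,0],
    [0,0,0,0,0,0,0],
    [0,0,0,0,0,0,0],
    [0,0,0,0,0,0,0],
    [0,0,0,0,0,0,0],
    [0,0,0,0,0,0,0]
  ]
}}

```text
time_s: 12.25
eef_pos: [0.5676, -0.0223, 0.1464]
tcp_rot: [[-0.998, -0.069, -0.0], [-0.069, 0.998, -0.0], [0.0, -0.0, -1.0]]
ft_force: [0.7, -0.1, -4.5]
gripper_width: 0.272
finger_force: 59.4
```

Run:
```python
from h import *
goal(.5675,-.0222,.146,274.2)
d=snap('side');b=d['frame'][150:270,230:390].copy()
s=ctrl.get_state();p=s['eef_pos'];k=5
b=cv2.resize(b,None,fx=k,fy=k,interpolation=cv2.INTER_CUBIC)[:,:,::-1].copy()
y=np.radians(4.2);c,n=np.cos(y),np.sin(y)
for P in [(28,28,0),(-28,28,0),(28,28,44),(-28,28,44),(28,-28,44),(14,14,84),(-14,14,84),(-52,12,34)]:
    u=proj(d,np.array([[c,-n,0],[n,c,0],[0,0,1]])@np.array(P)/1e3+[p[0],p[1],p[2]-.048])
    cv2.circle(b,tuple(int((a-o+.5)*k) for a,o in zip(u,(230,150))),3,(0,0,255),-1)
cv2.imwrite('pics/f3.png',b)
```

```text
shift mm [0.1 0.1 0.4] rot [ 0.     -0.     -1.5749] t 12.25 p [ 0.5676 -0.0223  0.1464] head -176.03 f [ 0.7 -0.1 -4.5] 0.27207455896384714 59.436608366668224
```

View pics/f3.png

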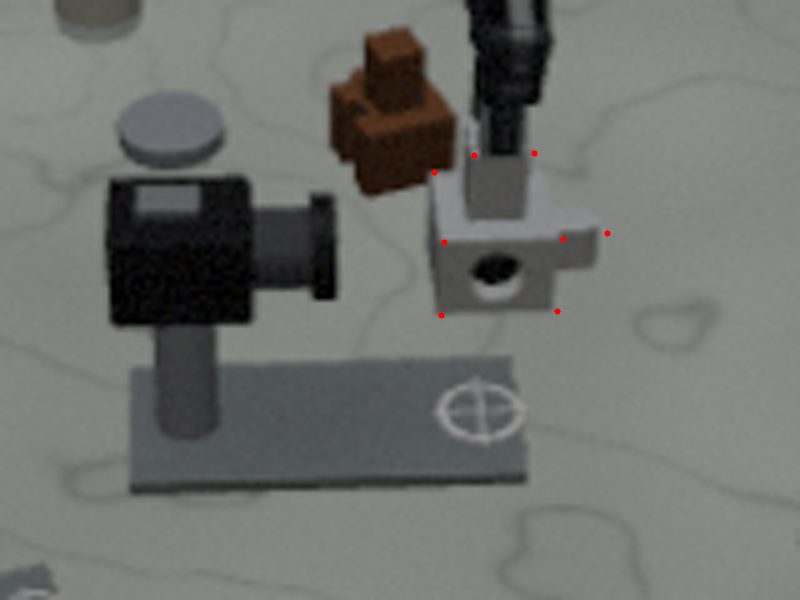

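The plain side faces the lens, with the lug away from it at (585,240) and the hole towards the side camera at (497,270). The fit is good. I turn another +90° to the slot.

Emit:
{"fn": "arm_command", "kwargs": {
  "steps": [
    [0,0,0,0,0,-0.1,0],
    [0,0,0,0,0,-0.28,0],
    [0,0,0,0,0,-0.46,0],
    [0,0,0,0,0,-0.64,0],
    [0,0,0,0,0,-0.82,0],
    [0,0,0,0,0,-1.0,0],
    [0,0,0,0,0,-1.18,0],
    [0,0,0,0,0,-1.34,0]
  ]
}}

```text
time_s: 13.3
eef_pos: [0.5676, -0.0223, 0.1464]
tcp_rot: [[-0.155, -0.988, -0.0], [-0.988, 0.155, 0.0], [-0.0, 0.0, -1.0]]
ft_force: [-1.0, 0.9, -4.6]
gripper_width: 0.273
finger_force: 59.4
```

Emit:
{"fn": "arm_command", "kwargs": {
  "steps": [
    [0,0,0,0,0,-0.12,0],
    [0,0,0,0,0,-0.2,0],
    [0,0,0,0,0,-0.233,0],
    [0,0,0,0,0,-0.233,0],
    [0,0,0,0,0,-0.233,0],
    [0,0,0,0,0,-0.233,0],
    [0,0,0,0,0,-0.233,0],
    [0,0,0,0,0,-0.233,0]
  ]
}}

```text
time_s: 14.3
eef_pos: [0.5676, -0.0223, 0.1464]
tcp_rot: [[0.071, -0.997, 0.0], [-0.997, -0.071, -0.0], [0.0, -0.0, -1.0]]
ft_force: [0.9, -1.6, -4.9]
gripper_width: 0.272
finger_force: 59.4
```

Emit:
{"fn": "arm_command", "kwargs": {
  "steps": [
    [0,0,0,0,0,0,0],
    [0,0,0,0,0,0,0],
    [0,0,0,0,0,0,0],
    [0,0,0,0,0,0,0],
    [0,0,0,0,0,0,0],
    [0,0,0,0,0,0,0],
    [0,0,0,0,0,0,0]
  ]
}}

```text
time_s: 15.18
eef_pos: [0.5676, -0.0223, 0.1464]
tcp_rot: [[0.071, -0.997, -0.0], [-0.997, -0.071, -0.0], [0.0, 0.0, -1.0]]
ft_force: [0.4, 0.2, -5.6]
gripper_width: 0.273
finger_force: 59.4
```

```bash
python3 -c "
from h import *
goal(.50,-.0222,.19,274.2)
goal(.47,.2475,.19,274.2)"
```

```text
shift mm [ -4.9  67.4 -43.6] rot [ 0.     -0.     -0.0019] t 15.175 p [ 0.5676 -0.0223  0.1464] head -85.91 f [ 0.4  0.2 -5.6] 0.27264102970270415 59.43475238978863
shift mm [-276.1   78.1  -43.6] rot [ 0.     -0.     -0.0019] t 15.175 p [ 0.5676 -0.0223  0.1464] head -85.91 f [ 0.4  0.2 -5.6] 0.27264102970270415 59.43475238978863
```

Emit:
{"fn": "arm_command", "kwargs": {
  "steps": [
    [-2,15,-4,0,0,0,0],
    [-5,45,-20,0,0,0,0],
    [-30,65,-35,0,0,0,0],
    [-75,72,-44,0,0,0,0],
    [-130,75,-44,0,0,0,0],
    [-185,77,-44,0,0,0,0],
    [-235,78,-44,0,0,0,0],
    [-265,78,-44,0,0,0,0]
  ]
}}

```text
time_s: 16.18
eef_pos: [0.4695, 0.2383, 0.1908]
tcp_rot: [[0.073, -0.997, 0.0], [-0.997, -0.073, 0.0], [-0.0, -0.0, -1.0]]
ft_force: [1.1, 0.1, -5.1]
gripper_width: 0.267
finger_force: 59.2
```

Emit:
{"fn": "arm_command", "kwargs": {
  "steps": [
    [-12,0,0,0,0,0,0],
    [-12,0,0,0,0,0,0],
    [-12,0,0,0,0,0,0]
  ]
}}

```text
time_s: 16.55
eef_pos: [0.47, 0.2473, 0.1905]
tcp_rot: [[0.07, -0.998, 0.0], [-0.998, -0.07, -0.0], [0.0, -0.0, -1.0]]
ft_force: [0.3, -0.2, -5.2]
gripper_width: 0.268
finger_force: 60.4
```

Run:
```python
from h import *
goal(.47,.249,.069,274.2)
w=snap('wrist','w2')
for r in ctrl.recognise('plate','wrist'):print(r)
R=np.array(w['attitude']);o=np.array(w['origin']);K=np.array(w['K'])
def fp(P):
    p=R.T@(np.array(P)-o);r=np.hypot(p[0],p[1]);th=np.arctan2(r,p[2]);return K[:2,2]+K[0,0]*th*p[:2]/r
im=cv2.imread('pics/w2.png')
for a in np.linspace(0,6.28,60): cv2.circle(im,tuple(int(round(v)) for v in fp([.470+.055*np.cos(a),.249+.055*np.sin(a),.02])),1,(0,0,255),-1)
cv2.imwrite('pics/w2.png',im)
```

```text
shift mm [-1.700e+00 -1.000e-01  1.215e+02] rot [-0.     -0.0004 -0.0028] t 16.55 p [0.47   0.2473 0.1905] head -85.96 f [ 0.3 -0.2 -5.2] 0.2675264367094217 60.38726605474949
{'position': [0.4721, 0.2282, 0.0181], 'p': 0.64}
```

View pics/w2.png

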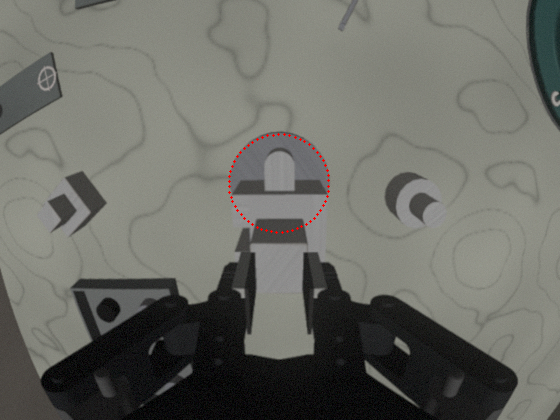

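The wrist view shows the plate circle matching my estimate (centre about (279,183)), with the casting held square above it. I descend and feel for contact.

Emit:
{"fn": "arm_command", "kwargs": {
  "steps": [
    [-1,0,15,0,0,0,0],
    [-2,0,40,0,0,0,0],
    [-2,0,65,0,0,0,0],
    [-2,0,88,0,0,0,0],
    [-2,0,104,0,0,0,0],
    [-2,0,113,0,0,0,0],
    [-2,0,117,0,0,0,0],
    [-2,0,118,0,0,0,0]
  ]
}}

```text
time_s: 17.65
eef_pos: [0.4701, 0.2503, 0.0726]
tcp_rot: [[0.071, -0.997, 0.0], [-0.997, -0.071, 0.0], [-0.0, -0.0, -1.0]]
ft_force: [0.7, -0.5, -5.0]
gripper_width: 0.268
finger_force: 60.4
```

Emit:
{"fn": "arm_command", "kwargs": {
  "steps": [
    [0,0,0.5,0,0,0,0],
    [0,0,1,0,0,0,0],
    [0,0,1.5,0,0,0,0],
    [0,0,2,0,0,0,0],
    [0,0,2,0,0,0,0]
  ]
}}

```text
time_s: 18.27
eef_pos: [0.4699, 0.2504, 0.0703]
tcp_rot: [[0.071, -0.997, -0.0], [-0.997, -0.071, -0.0], [0.0, 0.0, -1.0]]
ft_force: [0.3, 0.0, -5.2]
gripper_width: 0.27
finger_force: 60.4
```

Emit:
{"fn": "arm_command", "kwargs": {
  "steps": [
    [1,0,0.5,0,0,0,0],
    [1,0,1,0,0,0,0],
    [1,0,1.5,0,0,0,0],
    [1,0,1.5,0,0,0,0]
  ]
}}

```text
time_s: 18.77
eef_pos: [0.4699, 0.2494, 0.0688]
tcp_rot: [[0.071, -0.997, -0.0], [-0.997, -0.071, 0.0], [-0.0, 0.0, -1.0]]
ft_force: [-1.1, 0.3, -4.9]
gripper_width: 0.268
finger_force: 60.4
```

Emit:
{"fn": "arm_command", "kwargs": {
  "steps": [
    [0,0,0.5,0,0,0,0],
    [0,0,0.5,0,0,0,0],
    [0,0,0.5,0,0,0,0]
  ]
}}

```text
time_s: 19.15
eef_pos: [0.47, 0.2495, 0.0685]
tcp_rot: [[0.071, -0.997, 0.0], [-0.997, -0.071, 0.0], [-0.0, -0.0, -1.0]]
ft_force: [-1.0, 0.8, -2.7]
gripper_width: 0.272
finger_force: 61.5
```

Contact is starting, with the force up from -4.9 to -2.7 N. A touch more, then release.

Emit:
{"fn": "arm_command", "kwargs": {
  "steps": [
    [0,0,0.3,0,0,0,0],
    [0,0,0.3,0,0,0,0]
  ]
}}

```text
time_s: 19.4
eef_pos: [0.47, 0.2496, 0.0683]
tcp_rot: [[0.071, -0.997, 0.0], [-0.997, -0.071, 0.0], [-0.0, -0.0, -1.0]]
ft_force: [-1.8, 2.1, 2.1]
gripper_width: 0.273
finger_force: 63.6
```

Emit:
{"fn": "arm_command", "kwargs": {
  "steps": [
    [0,0,0,0,0,0,0.4],
    [0,0,0,0,0,0,0.6],
    [0,0,0,0,0,0,0.8],
    [0,0,0,0,0,0,1],
    [0,0,0,0,0,0,1],
    [0,0,0,0,0,0,1],
    [0,0,0,0,0,0,1]
  ]
}}

```text
time_s: 20.27
eef_pos: [0.47, 0.2494, 0.0681]
tcp_rot: [[0.071, -0.997, 0.0], [-0.997, -0.071, 0.0], [-0.0, -0.0, -1.0]]
ft_force: [0.1, 0.1, -0.8]
gripper_width: 0.998
finger_force: 0.0
```

Emit:
{"fn": "arm_command", "kwargs": {
  "steps": [
    [0,0,-5,0,0,0,1],
    [0,0,-20,0,0,0,1],
    [0,0,-45,0,0,0,1],
    [0,0,-75,0,0,0,1],
    [0,0,-100,0,0,0,1],
    [0,0,-120,0,0,0,1],
    [0,0,-130,0,0,0,1],
    [0,0,-130,0,0,0,1]
  ]
}}

```text
time_s: 21.28
eef_pos: [0.4702, 0.2495, 0.1983]
tcp_rot: [[0.071, -0.997, 0.001], [-0.997, -0.071, 0.0], [-0.0, -0.001, -1.0]]
ft_force: [-0.1, 0.3, -0.6]
gripper_width: 1.001
finger_force: 0.0
```

Run:
```python
from h import *
goal(.47,.249,.2,274.2)
w=snap('wrist');d=snap('side')
cv2.imwrite('pics/end.png',cv2.resize(np.hstack([w['frame'][60:300,160:400],cv2.resize(d['frame'][230:350,310:430],(240,240))])[:,:,::-1],(800,400)))
```

```text
shift mm [ 0.5  0.2 -1.7] rot [-0.0007  0.0002 -0.0019] t 21.275 p [0.4702 0.2495 0.1983] head -85.91 f [-0.1  0.3 -0.6] 1.0008893242526837 0.0
```

View pics/end.png

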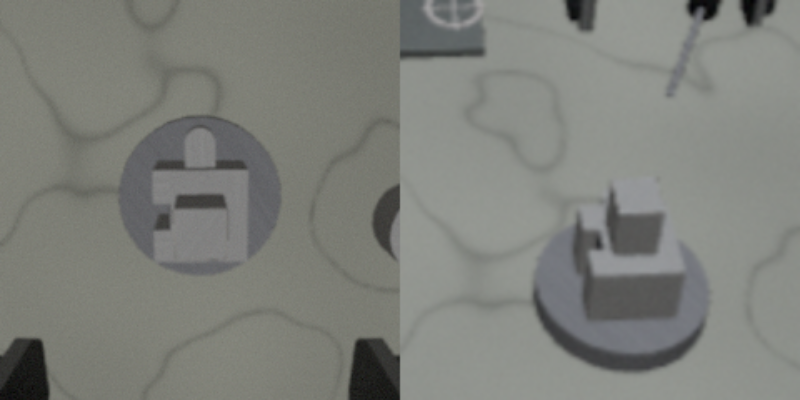

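The casting stands upright, centred on the large plate to within about 1–2 mm (plate centre about (199,197) and foot centre about (200,200) in the left view), and the fingers are clear. I hand the job in.

```bash
python3 -c "
from plant import ctrl
print(ctrl.sign_off())"
```

```text
the job is handed in; nothing more can be done
None
```

I held the lugged casting at the focus point with its hole, plain and slot sides facing the lens in that order, each for over a second. I then stood it upright on the middle of the large plate, let go and signed off at about 21 s, with the inspection camera untouched.

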